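# Unlatch the balcony lantern and swing its glass door open

### The job

The empty lantern is to take a tealight: take the white ball of its thumb lever and ease it down so that the latch bar rises out of its catch, then swing the glass door open until it stands about square to its closed position, and let go. The catch is set higher on some lanterns than on others, so feel for the point where the bar just meets the soft rubber buffer above it; do not press the bar hard against the buffer, drag it against the lip of the catch, or fling the door. Leave the bowl, the lighter case and both tumblers where they stand.

Things in the scene. Friction and masses are not known exactly. Their poses are not given: they have to be found in the camera images.
- lantern: Clear acrylic lantern with a dark steel frame, 170 x 170 x 190 mm tall, fixed to the table. Origin: centre of its underside; z up. The door side looks to its own -x. The hinge is at its +y end of that side, the catch at its -y end, on the front corner post.
- door_hinge (a point): Point on the upright hinge line of the door, 160 mm above the table; in the lantern's frame it lies at x -81, y +75 mm. The door carries it, so its axes turn with the door; with the door shut they match the lantern's.
- door (a joint): Angle of the brass-framed glass door (150 mm wide, 178 mm high to its top edge, 8 mm thick, outer face 89 mm ahead of the lantern's centre when shut), rad: 0 shut, grows as the door swings out to the lantern's -x, turning clockwise seen from above; stop at 1.9. Stays where it is left. Bar is out of the catch past 0.15.
- latch (a joint): Angle of the steel gravity latch, rad: 0 at rest (bar level in the catch), grows as the ball goes down and the bar rises; stop at 0.75. A rigid see-saw: the bar (10 mm high, 6 mm thick) runs 65 mm from the pivot past the door's free edge into the catch; the lever runs 60 mm the other way to the ball. The bar's own weight brings it back (under 1 N at the ball).
- latch_pivot (a point): Centre of the latch pivot, whose axis is square to the door: 160 mm above the table, 112 mm from the hinge line along the door and 14 mm ahead of the door's outer face. It moves with the door.
- catch_post (a point): Point where the resting bar lies in the catch, 53 mm from the pivot, fixed on the lantern. Catch (its height differs each time, unmeasured): a lip 3 to 4 mm in front of the bar, its top 5 to 23 mm above the resting bar's underside; a rubber buffer (6 N per mm) above, met 3 mm after the bar clears the lip, at 9 to 33 mm of ball travel. Keep the bar's force on lip or buffer under 10 N.
- thumb_ball: White ball, 26 mm across, on the thumb lever; origin at its centre: 59 mm ahead of the door's outer face, 67 mm ahead of the hinge line, 52 mm from the hinge line along the door, 182 mm above the table at rest (22 mm above the pivot). It spins freely on an 8 mm stalk square to the door, so a pinch from above, closing along the door, lets the lever turn. Free for 30 mm to both sides. Moves with the door.
- bowl: Matte black ceramic bowl, 110 mm across, 45 mm high, bystander; origin at the centre of its underside.
- lighter_case: Stainless lighter case lying flat, 58 x 38 x 13 mm, bystander; origin at the centre of its underside.
- tumbler_a: Amber glass tumbler, 72 mm across, 85 mm high, bystander; origin at the centre of its underside.
- tumbler_b: Amber glass tumbler, the same as the other, bystander; origin at the centre of its underside.

How it is judged:
On the way, in this order (a step that is already met when the one before it is completed fails the run):
1. the thumb lever is held down by its ball and the bar is raised while the door is still shut (value of joint latch above 0.09 rad and value of joint door below 0.15 rad and contact force between the fingers and thumb_ball above 0.3 N), for 0.1 s.
2. the door has been swung open to more than 1.25 rad (value of joint door above 1.25 rad), for 0.1 s.
At the end, for the whole second after the job is handed in: The door stands open by more than 1.25 rad (72 degrees) and at rest (under 0.1 rad/s), the latch bar has dropped back to rest (under 0.08 rad), and bowl, lighter case and tumblers are within 20 mm of where they started (value of joint door above 1.25 rad and velocity of joint door between -0.1 and 0.1 rad/s and value of joint latch below 0.08 rad and distance of each of bowl, lighter_case, tumbler_a, tumbler_b from where it was at the start of the episode below 0.02 m); the robot touches nothing.
It fails at once if the bar pressed against the catch (lip or buffer) with more than 12 N (contact force between latch and lantern above 12 N).
It fails at once if the door flung (faster than 3 rad/s) (velocity of joint door above 3 rad/s).
It fails at once if the bowl, the lighter case or a tumbler moved by more than 20 mm or tipped (distance of any of bowl, lighter_case, tumbler_a, tumbler_b from where it was at the start of the episode above 0.02 m or angle between any of bowl, lighter_case, tumbler_a, tumbler_b's own z axis and vertical above 0.35 rad).
It also fails if it takes over 61 s, if anything falls off the work surface, if the arm or the gripper's body presses on something with over 40 N, if the wrist force passes 120 N, or if a joint passes its speed limit or range.

### The arm

A 6-joint arm with a two-finger parallel gripper is mounted at the origin on the work surface. World frame = base frame: x ahead of the robot, y to its left, z up, the work surface at z = 0. Lengths are in m, angles in rad, forces in N, time in s.
With the tool pointing down it reaches from about 0.3 to 0.825 m from the base axis. Payload 5.4 kg.
Tool frame: the origin (TCP) lies at the very end of the fingers, on their centre line; the grasp point (between the pads) lies 19 mm behind it; z points along the fingers, x is the direction in which the jaws open and shut, and the axes are right-handed (so a half turn about z gives the same grasp; the last joint's range is limited). The gripper opens to 92 mm and grips with 3 to 60 N. Pads are 20 mm wide; open, the fingers measure 128 mm over their backs; the gripper's body (75 mm by 189 mm) begins 69 mm behind the grasp point.
Start: joints at [-1.389, 0.158, 1.597, -0, 1.386, -0.21], TCP at [0.22, -0.531, 0.215] pointing down, gripper open.
Joint ranges: [-2.91, 2.91], [-0.94, 2.29], [0.18, 2.7], [-1.29, 4.43], [0.17, 2.64], [-3, 3]. Speed limits (rad/s): [2.57, 2.57, 3.14, 3.14, 3.14, 3.14].

### API

Orientations are given as a rotation vector (axis times angle).
In Python, from workcell import bot gives the robot as it stands. Calls block until the motion is done:
- bot.goto(position, orientation): joint-space move of the TCP to a pose.
- bot.line_to(position, rot=None, max_speed=0.15): straight line of the TCP; rot=None keeps the orientation; max_speed is the mean speed in m/s.
- bot.set_joints(angles): joint-space move.
- bot.set_gripper(opening, newtons=None): opening from 0.0 (shut) to 1.0 (fully open); newtons is the grip in N (None keeps the last); returns when the fingers have stopped.
- bot.hold(seconds).
- bot.inverse_kinematics(position, orientation): joint angles nearest the present ones, or None.
- bot.read_camera(name): name is "scene" or "top" or "wrist"; returns a dict with "pixels" (480x640x3 uint8, blue, green, red), "fx", "fy", "cx", "cy" (pixels), "R" (3x3) and "t" (3): a world point X has camera coordinates R X + t. Camera axes: x right, y down, z forward; pixel columns grow to the right and rows downward; lengths in m; the calibration is good to about 2 mm. A picture is of the moment at which its call begins. There is no depth.
A pose or a line that the arm cannot do raises bot.MotionError and nothing moves.
- bot.job_done(): hands the job in, once; it reports no verdict.
Readings, each from a call of its own:
- bot.current_clock(): time.
- bot.current_joints(): joint angles.
- bot.current_joint_vel(): joint speeds.
- bot.current_effort(): joint torques, N m.
- bot.current_ee_pos(): TCP position.
- bot.current_tool_rot(): TCP orientation.
- bot.current_contact_force(): force on the tool from outside, world axes, zero at the start.
- bot.current_ft_torque(): the same for the moment, N m.
- bot.current_opening(): opening from 0.0 (shut) to 1.0 (fully open).
Only numpy, scipy, OpenCV 4.12 (cv2) and the standard library are available. Lean on these libraries where they do the work, as an engineer would, in place of code of your own. Each camera call takes 0.05 s, during which the arm holds its last target.

## Working session

There is one attempt and no reset: what is moved stays moved. The work goes in short steps, each a Python script; the robot and the scene stay as the last script left them, time stands still between calls to the robot, and variables do not carry over. Pictures are saved under pics/ and viewed, and the job is handed in when it is done.

```bash
ls; mkdir -p pics; python3 - <<'E'
from workcell import bot
import cv2
for n in ("scene","top","wrist"):
    c=bot.read_camera(n); cv2.imwrite(f"pics/{n}0.png",c["pixels"])
    print(n,c["fx"],c["cx"],c["cy"],c["R"],c["t"])
print(bot.current_clock(),bot.current_tool_rot(),bot.current_opening())
E
```

```text
pics
scene 588.9388415156317 319.25532299155503 233.1740831412406 [[ 0.32781082  0.94468465 -0.0105347 ]
 [ 0.77728248 -0.27602608 -0.56536851]
 [-0.5370028   0.17714548 -0.82477116]] [-0.21308651 -0.37075846  1.33346817]
top 447.50623307639046 311.68690417341094 234.96436396360488 [[-0.01211396 -0.99973193  0.01973106]
 [-0.9942016   0.00993373 -0.10707236]
 [ 0.10684766 -0.02091372 -0.99405543]] [0.0312868  0.61465671 0.82661698]
wrist 431.16375565176355 320.42425913481685 237.10295016383816 [[ 0.38192711 -0.924191   -0.00163772]
 [-0.88722312 -0.36714496  0.27935591]
 [-0.2587795  -0.10524057 -0.96018623]] [-0.57379253 -0.03198679  0.39160244]
0.15 [-2.61048248e+00  1.74597073e+00  1.57390622e-03] 1.0024854541702752
```

View pics/scene0.png

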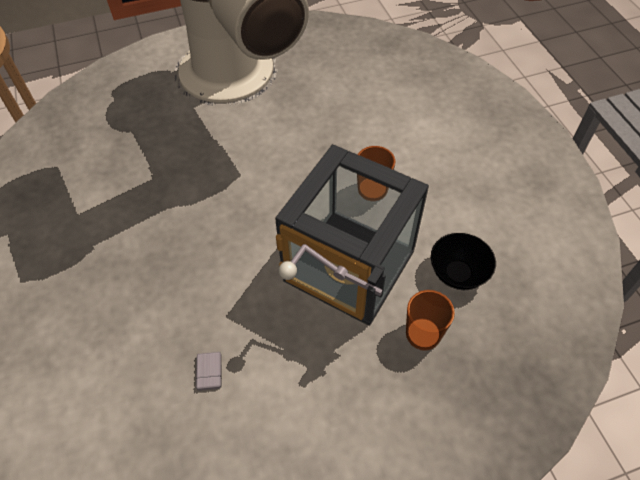

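View pics/top0.png

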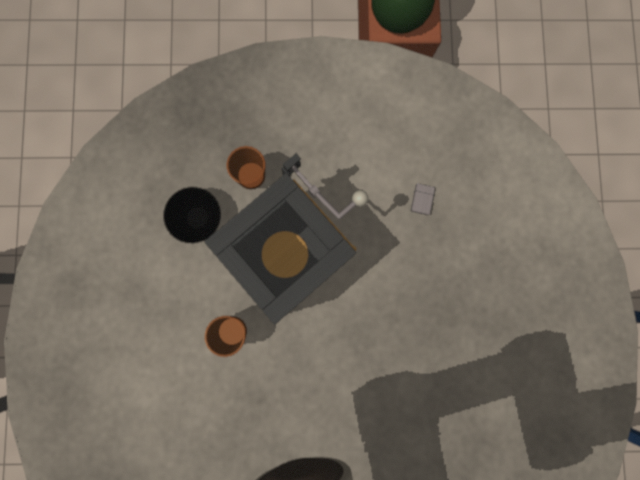

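View pics/wrist0.png

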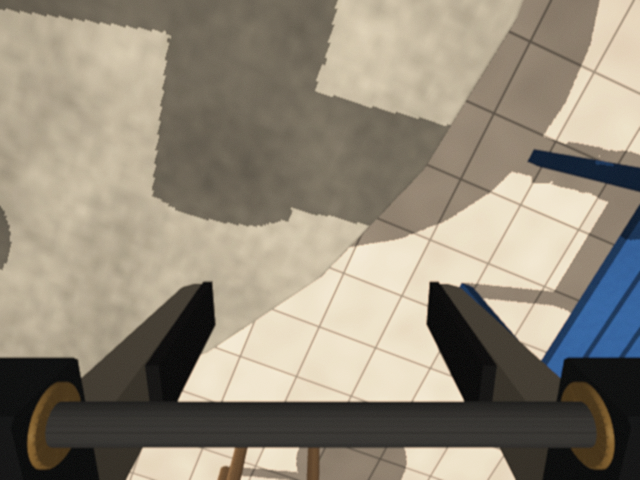

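```bash
cat > h.py <<'E'
import numpy as np, cv2
from workcell import bot
def ray(c,u,v):
    d=np.array([(u-c["cx"])/c["fx"],(v-c["cy"])/c["fy"],1.]); R=np.array(c["R"]);t=np.array(c["t"])
    o=-R.T@t; d=R.T@d; return o,d/np.linalg.norm(d)
def onz(c,u,v,z):
    o,d=ray(c,u,v); return o+d*(z-o[2])/d[2]
def tri(r1,r2):
    (o1,d1),(o2,d2)=r1,r2
    s=np.linalg.lstsq(np.c_[d1,-d2],o2-o1,rcond=None)[0]
    p,q=o1+s[0]*d1,o2+s[1]*d2; return (p+q)/2,np.linalg.norm(p-q)
def proj(c,X):
    x=np.array(c["R"])@X+np.array(c["t"]); return np.array([c["fx"]*x[0]/x[2]+c["cx"],c["fy"]*x[1]/x[2]+c["cy"]])
def ball(c,near,rad=25):
    im=c["pixels"].astype(int); m=((im.min(2)>150)&(im.max(2)-im.min(2)<60)).astype(np.uint8)
    yy,xx=np.mgrid[:480,:640]; m[(xx-near[0])**2+(yy-near[1])**2>rad**2]=0
    n,l,s,ce=cv2.connectedComponentsWithStats(m)
    k=1+np.argmax(s[1:,4]); 
    cc,r=cv2.minEnclosingCircle(np.argwhere(l==k)[:,::-1].astype(np.float32))
    return ce[k],s[k],cc,r
E
python3 - <<'E'
from h import *
S=bot.read_camera("scene");T=bot.read_camera("top")
import pickle;pickle.dump((S,T),open("cams.pkl","wb"))
a=ball(S,(288,270));b=ball(T,(360,198));print(a,b)
print(tri(ray(S,*a[2]),ray(T,*b[2])),tri(ray(S,*a[0]),ray(T,*b[0])))
cv2.imwrite("pics/s_crop.png",cv2.resize(S["pixels"][130:340,200:460],None,fx=3,fy=2.85,interpolation=cv2.INTER_CUBIC)[:600,:800])
cv2.imwrite("pics/t_crop.png",cv2.resize(T["pixels"][140:340,190:440],None,fx=3,fy=3,interpolation=cv2.INTER_CUBIC))
im=T["pixels"].astype(int)
m=((im.max(2)<75)).astype(np.uint8)
n,l,s,ce=cv2.connectedComponentsWithStats(m)
for k in range(1,n):
    if s[k,4]>200: print(s[k],ce[k])
E
```

```text
(array([290.        , 265.42771084]), array([282, 249,  21,  25, 166], dtype=int32), (293.0, 260.5), 14.009025573730469) (array([358.4516129 , 197.58064516]), array([356, 195,   6,   6,  31], dtype=int32), (358.5, 197.5), 2.9155757427215576)
(array([ 0.65614588, -0.04207863,  0.20066774]), np.float64(0.007657629246506237)) (array([ 0.65724398, -0.04515735,  0.19096132]), np.float64(0.003635741328506124))
[ 372    0   64   35 1706] [402.25029308  14.00820633]
[396  44  44  13 302] [421.64238411  47.86092715]
[229 149  28  31 439] [240.12300683 160.39407745]
[  164   154   192   171 12854] [262.38968415 238.78177999]
[207 319  33  35 492] [218.61382114 339.59146341]
[423 393  26  37 357] [433.25490196 409.98039216]
[ 524  416   62   52 1795] [552.02952646 439.48802228]
[370 441  23  39 307] [378.64169381 458.57980456]
[ 257  458   94   22 1588] [309.21095718 470.01700252]
```

View pics/s_crop.png

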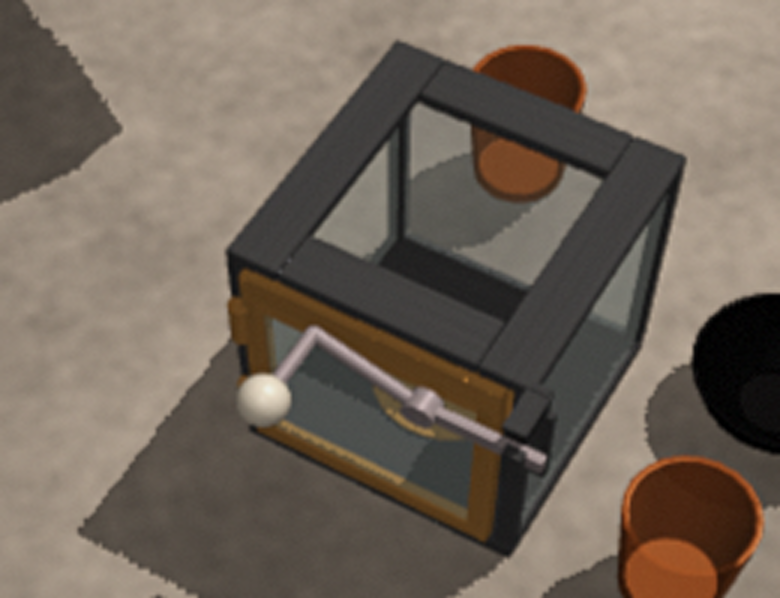

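View pics/t_crop.png

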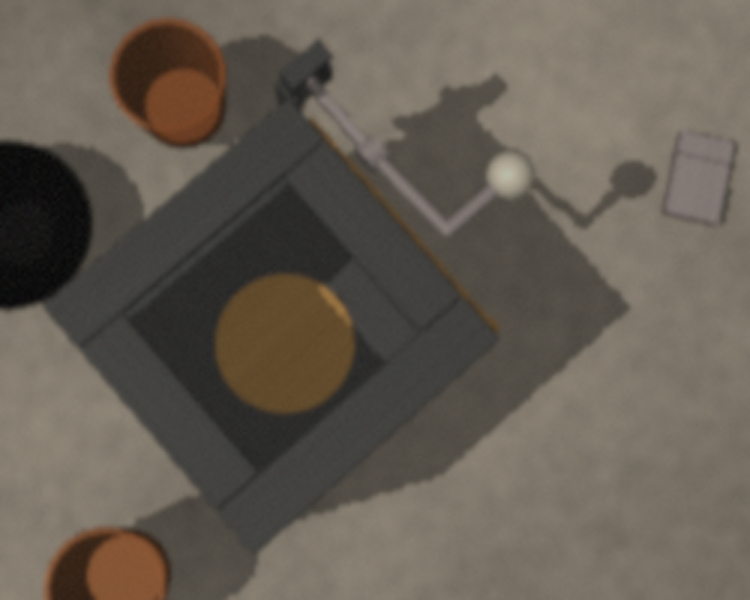

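```bash
python3 - <<'E'
from h import *
import pickle;S,T=pickle.load(open("cams.pkl","rb"))
b,e=tri(ray(S,288.0,269.6),ray(T,359.7,198.3));print("ball",b,e)
P=[onz(T,u,v,.19) for u,v in((356,251.7),(273.3,324.3),(205,241.7),(290,175))]  # hingefront, hingeback, catchback, catchfront
for i in range(4): print(P[i], np.linalg.norm(P[i]-P[(i+1)%4]), np.arctan2(*(P[i]-P[(i+1)%4])[1::-1]))
Q=[onz(S,u,v,.19) for u,v in((276.7,218.4),(332.7,144.7),(428.3,185.1))]
for q in Q: print("scene",q)
print([tri(ray(S,*a),ray(T,*c)) for a,c in(((276.7,218.4),(356,251.7)),((332.7,144.7),(273.3,324.3)))])
for n,(u,v,z) in dict(ta=(246,167,.085),tb=(226,336,.085),bowl=(192,215,.045),case=(423,199,.013)).items(): print(n,onz(T,u,v,z))
E
```

```text
ball [ 0.6576645  -0.04845991  0.1822366 ] 0.003202674494599317
[ 0.57105097 -0.04117129  0.19      ] 0.16982932163205008 -0.8664730356393049
[0.46108338 0.08824713 0.19      ] 0.16612305678155412 -2.4512718406589054
[0.58917119 0.19403173 0.19      ] 0.16941090631532177 2.239254347217525
[0.69416811 0.06108173 0.19      ] 0.16004221371995497 0.6930841652899064
scene [ 0.57407924 -0.03744764  0.19      ]
scene [0.46461754 0.08924721 0.19      ]
scene [0.59149134 0.19768107 0.19      ]
[(array([ 0.57187402, -0.03926085,  0.18811433]), np.float64(0.004473803451498679)), (array([0.46107016, 0.08947014, 0.18627116]), np.float64(0.002056156220971067))]
ta [0.73543671 0.1441173  0.085     ]
tb [0.43268288 0.17800844 0.085     ]
bowl [0.65388532 0.25072167 0.045     ]
case [ 0.68690119 -0.19851878  0.013     ]
```

```bash
cat >> h.py <<'E'
from scipy.spatial.transform import Rotation as Ro
A=-0.868
BALL0=np.array([.6585,-.049,.182])   # ball at rest
def nt(phi):
    a=A-phi; n=np.array([np.cos(a),np.sin(a),0]); return n,np.array([-n[1],n[0],0])
def ballpos(th,phi,off=np.zeros(3),B=None):
    n0,t0=nt(0); B=BALL0 if B is None else B
    H=B-.067*n0-.052*t0; n,t=nt(phi)
    p=H+.067*n+(.112-.060*np.cos(th)-.022*np.sin(th))*t
    p[2]=B[2]+.022*np.cos(th)-.060*np.sin(th)-.022
    return p
def rot(phi,s=1):
    n,t=nt(phi); x=s*t; z=np.array([0,0,-1.]); return Ro.from_matrix(np.c_[x,np.cross(z,x),z]).as_rotvec()
DZ=np.array([0,0,.019])
E
python3 - <<'E'
from h import *
for s in(1,-1):
    print("s",s)
    for th,phi,dz in((0,0,.1),(0,0,0),(.4,0,0),(.4,.5,0),(.4,1,0),(.4,1.45,0),(0,1.5,.1)):
        q=bot.inverse_kinematics(ballpos(th,phi)-DZ+[0,0,dz],rot(phi,s)); print(phi,None if q is None else np.round(q,2))
E
```

```text
s 1
0 [-0.26  0.35  1.27  0.    1.52 -0.96]
0 [-0.26  0.41  1.39  0.    1.34 -0.96]
0 [-0.26  0.43  1.42  0.    1.29 -0.96]
0.5 [-0.32  0.39  1.47 -0.    1.28 -0.53]
1 [-0.38  0.32  1.56 -0.    1.26 -0.08]
1.45 [-0.41  0.23  1.67  0.    1.24  0.34]
1.5 [-0.41  0.13  1.53 -0.    1.48  0.39]
s -1
0 [-0.26  0.35  1.27  0.    1.52  2.18]
0 [-0.26  0.41  1.39  0.    1.34  2.18]
0 [-0.26  0.43  1.42  0.    1.29  2.18]
0.5 [-0.32  0.39  1.47 -0.    1.28  2.61]
1 None
1.45 [-0.41  0.23  1.67 -0.    1.24 -2.8 ]
1.5 [-0.41  0.13  1.53  0.    1.48 -2.76]
```

```bash
python3 - <<'E'
from h import *
import pickle
p=bot.current_ee_pos(); bot.line_to([p[0],p[1],.30],max_speed=.2)
bot.set_gripper(.54,10)
bot.goto(ballpos(0,0)-DZ+[0,0,.1],rot(0))
print(bot.current_clock(),bot.current_ee_pos(),bot.current_contact_force())
W=bot.read_camera("wrist");pickle.dump(W,open("w.pkl","wb"));cv2.imwrite("pics/w1.png",W["pixels"]);print(proj(W,BALL0))
S=bot.read_camera("scene");cv2.imwrite("pics/s1.png",S["pixels"])
E
```

```text
3.9083 [ 0.65842017 -0.05011508  0.26312484] [-0.1967256  -0.74300988 -0.36486978]
[322.12435329 245.63153678]
```

View pics/w1.png

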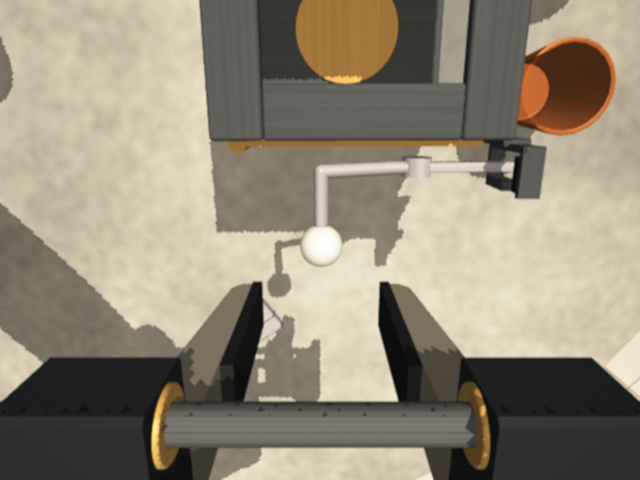

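View pics/s1.png

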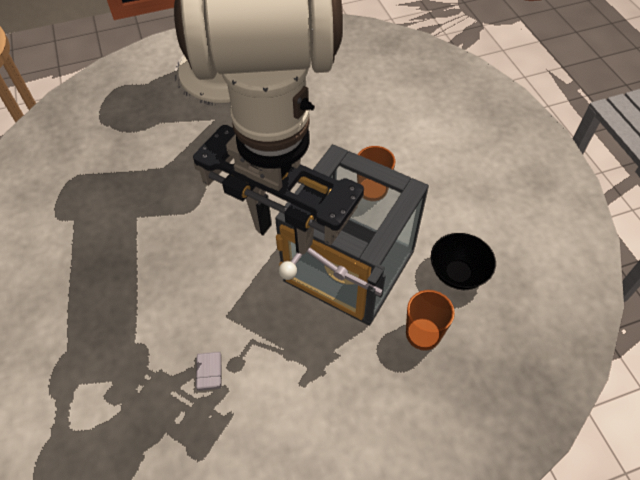

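```bash
python3 - <<'E'
from h import *
bot.line_to(ballpos(0,0)-DZ,rot(0),max_speed=.05)
bot.hold(.3); print(bot.current_ee_pos()+DZ-BALL0,bot.current_contact_force())
f0=bot.current_contact_force()
bot.set_gripper(0,6)
bot.hold(.5)
f=bot.current_contact_force(); n,t=nt(0); d=f-f0
print(bot.current_opening()*92, "t",d@t,"n",d@n,"z",d[2],bot.current_ee_pos()+DZ-BALL0,bot.current_clock())
W=bot.read_camera("wrist");cv2.imwrite("pics/w2.png",W["pixels"])
for i in range(5): bot.hold(.05); print(np.round(bot.current_contact_force()-f0,2))
np.save("f0.npy",f0)
E
```

```text
[ 3.64277852e-05 -1.74259627e-05  6.49186841e-05] [ 0.5048882   0.40975681 -0.03032503]
25.601675761551945 t -5.514287016477036 n 0.7033867788719353 z 0.6930461606481827 [-0.00024135 -0.00026495 -0.00011798] 7.4417
[-4.02 -3.37  0.13]
[-4.2  -3.76  0.13]
[-3.97 -3.58  0.61]
[-4.07 -4.16  0.18]
[-4.6  -3.61 -0.24]
```

View pics/w2.png

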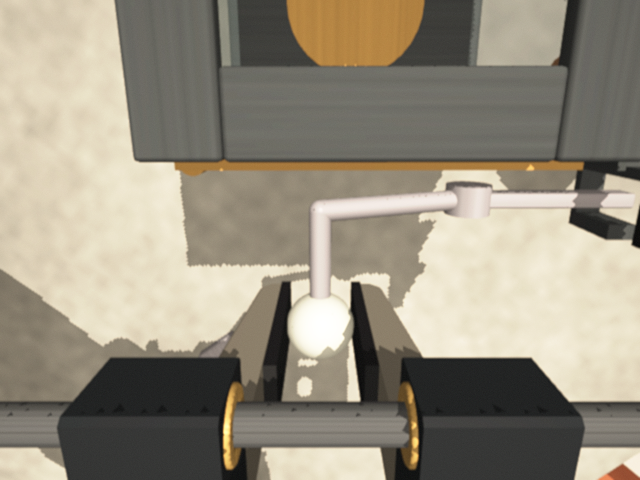

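```bash
cat >> h.py <<'E'
def rd(k=4):
    f=[]
    for _ in range(k): f.append(np.array(bot.current_contact_force())-np.load("f0.npy")); bot.hold(.02)
    return np.mean(f,0)
def comp(f,th,phi=0):
    n,t=nt(phi); return f@n,f@t,f[2], -(f@t)*(.060*np.sin(th)-.022*np.cos(th))*0
def resist(f,th,phi=0):
    # torque about pivot resisting latch rise, as N at the 60 mm bar-side arm (tool feels +)
    n,t=nt(phi); dt=.060*np.sin(th)-.022*np.cos(th); dz=-.022*np.sin(th)-.060*np.cos(th)
    return -(f@t*dt+f[2]*dz)/.053
E
python3 - <<'E'
from h import *
n,t=nt(0); sh=-.0003*t
bot.set_gripper(0,8)
bot.line_to(ballpos(0,0)-DZ+sh,rot(0),max_speed=.02); bot.hold(.2)
f=rd(6);print(np.round([f@n,f@t,f[2],resist(f,0)],2))
th=0
for mm in (1.5,3,4.5,6,7,7.6,8.2):
    th=mm/60
    bot.line_to(ballpos(th,0)-DZ+sh,rot(0),max_speed=.02)
    f=rd(4);print(mm,np.round([f@n,f@t,f[2],resist(f,th)],2),np.round((bot.current_ee_pos()-(ballpos(th,0)-DZ+sh))*1e3,2))
    if resist(f,th)>4: break
print(bot.current_clock(),bot.current_opening()*92)
E
```

```text
[ 0.79 -4.99 -0.07 -2.15]
1.5 [ 0.23 -5.03  1.77  0.07] [0.12 0.01 0.24]
3 [ 0.37 -5.08  2.09  0.59] [ 0.   -0.07 -0.06]
4.5 [ 0.85 -5.52  1.43 -0.16] [-0.02 -0.06 -0.09]
6 [ 1.02 -5.24  1.6   0.3 ] [ 0.01 -0.05 -0.05]
7 [ 0.37 -6.03  1.38 -0.07] [-0.03 -0.03 -0.06]
7.6 [ 1.2  -5.79  1.41  0.1 ] [-0.01 -0.05 -0.01]
8.2 [ 0.93 -5.87  1.06 -0.26] [-0.04 -0.05 -0.05]
10.725 25.47654995216849
```

```bash
python3 - <<'E'
from h import *
n,t=nt(0); sh=-.0006*t
base=[]
for mm in np.arange(8.2,36,.5):
    th=mm/60
    bot.line_to(ballpos(th,0)-DZ+sh,rot(0),max_speed=.02)
    f=rd(3);r=resist(f,th);print(round(mm,1),np.round([f@n,f@t,f[2],r],2))
    if len(base)>=3 and r>np.mean(base[-6:])+1.5:
        f=rd(6);r=resist(f,th);print("re",round(r,2))
        if r>np.mean(base[-6:])+1.5: break
    base.append(r)
    if len(base)==4:
        cv2.imwrite("pics/s3.png",bot.read_camera("scene")["pixels"][130:340,200:460])
        cv2.imwrite("pics/w3.png",bot.read_camera("wrist")["pixels"])
print(bot.current_clock(),bot.current_opening()*92)
cv2.imwrite("pics/w4.png",bot.read_camera("wrist")["pixels"])
cv2.imwrite("pics/s4.png",cv2.resize(bot.read_camera("scene")["pixels"][130:340,200:460],None,fx=2.8,fy=2.8))
np.save("stop.npy",mm)
E
```

```text
8.2 [ 1.09 -3.87  0.93  0.1 ]
8.7 [ 1.1  -3.65  1.4   0.76]
9.2 [ 1.17 -3.37  0.29 -0.45]
9.7 [ 1.31 -2.47  0.62  0.17]
10.2 [ 0.75 -1.9   0.34 -0.01]
10.7 [ 0.95 -1.6   0.96  0.8 ]
11.2 [ 0.17 -1.67  0.12 -0.19]
11.7 [ 0.49 -1.27  0.13 -0.08]
12.2 [ 0.32 -0.39  0.34  0.34]
12.7 [ 1.06 -1.11  0.45  0.35]
13.2 [ 0.15 -1.15 -0.15 -0.37]
13.7 [ 0.01 -0.99  0.38  0.31]
14.2 [-0.34 -0.51 -0.31 -0.45]
14.7 [-0.23 -0.82  0.57  0.58]
15.2 [-0.05 -0.49  0.46  0.49]
15.7 [ 0.02 -0.12 -0.44 -0.54]
16.2 [ 0.06 -0.3   0.16  0.17]
16.7 [ 0.01 -0.03  0.41  0.49]
17.2 [-0.43 -0.56  0.2   0.2 ]
17.7 [-0.07 -0.37  0.23  0.25]
18.2 [-0.43 -0.42  0.24  0.26]
18.7 [-0.18 -0.64 -0.21 -0.28]
19.2 [-0.23 -0.34  0.01 -0.  ]
19.7 [ 0.1  -0.15 -0.01 -0.02]
20.2 [-0.22 -0.62  0.56  0.66]
20.7 [ 0.02 -0.5   0.46  0.55]
21.2 [-0.1  -0.83  0.22  0.26]
21.7 [-0.07 -0.78 -0.18 -0.21]
22.2 [-0.12 -0.83 -0.13 -0.14]
22.7 [-0.28 -0.41  0.54  0.67]
23.2 [-0.34 -1.07 -0.17 -0.17]
23.7 [-0.06 -0.83 -0.31 -0.33]
24.2 [-0.28 -0.5   0.35  0.46]
24.7 [-0.55 -1.26  0.85  1.12]
25.2 [-1.42 -2.02  2.29  2.93]
re 3.23
21.425 24.98697158986323
```

View pics/s4.png

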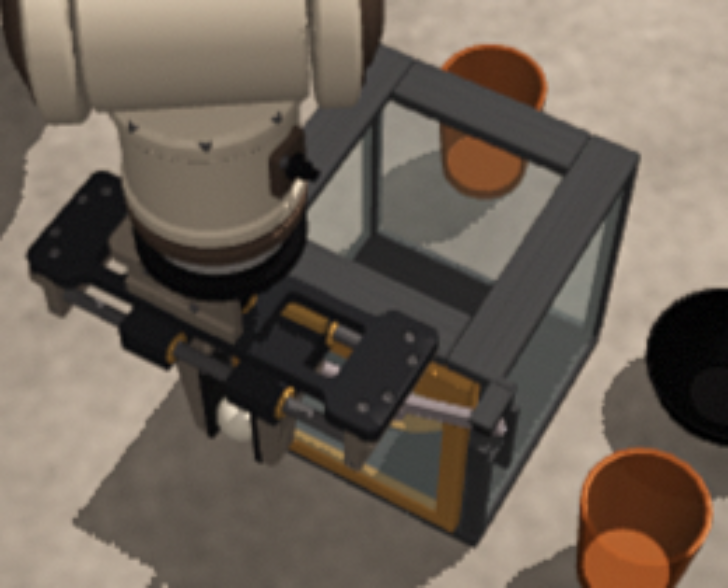

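View pics/w4.png

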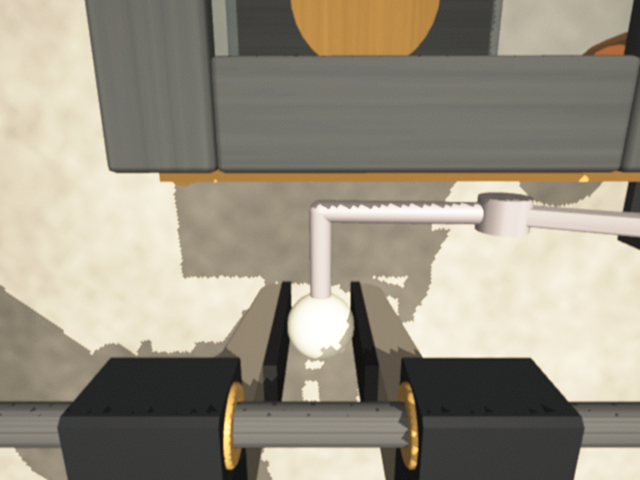

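```bash
python3 - <<'E'
from h import *
sh=-.0006; th=24.0/60
def go(phi,th,v):
    n,t=nt(phi); bot.line_to(ballpos(th,phi)-DZ+sh*t,rot(phi),max_speed=v)
go(0,th,.02); f=rd(5); print("relief",np.round(resist(f,th),2))
phi=0
while phi<.3:
    phi+=.02; go(phi,th,.02)
    f=rd(2);n,t=nt(phi);print(round(phi,2),np.round([f@n,f@t,f[2]],2))
    if np.linalg.norm(f)>8: print("STOP"); break
print(bot.current_clock(),bot.current_opening()*92)
cv2.imwrite("pics/w5.png",bot.read_camera("wrist")["pixels"])
np.save("phi.npy",phi)
E
```

```text
relief -0.08
0.02 [ 0.8  -0.75  0.13]
0.04 [-2.92  3.78  0.28]
0.06 [-5.1   6.79 -0.12]
STOP
22.7083 25.304308623424312
```

View pics/w5.png

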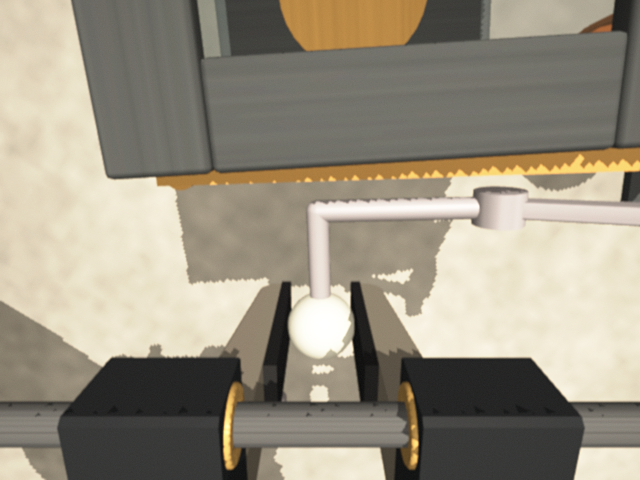

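```bash
python3 - <<'E'
from h import *
f=rd(3);n,t=nt(.06);print(np.round([f@n,f@t,f[2]],2))
S=bot.read_camera("scene")["pixels"];T=bot.read_camera("top")["pixels"]
cv2.imwrite("pics/s6.png",cv2.resize(S[215:315,310:410],None,fx=6,fy=6,interpolation=cv2.INTER_CUBIC))
cv2.imwrite("pics/t6.png",cv2.resize(T[130:270,250:390],None,fx=4.2,fy=4.2,interpolation=cv2.INTER_CUBIC))
E
```

```text
[-5.03  6.97  0.9 ]
```

View pics/s6.png

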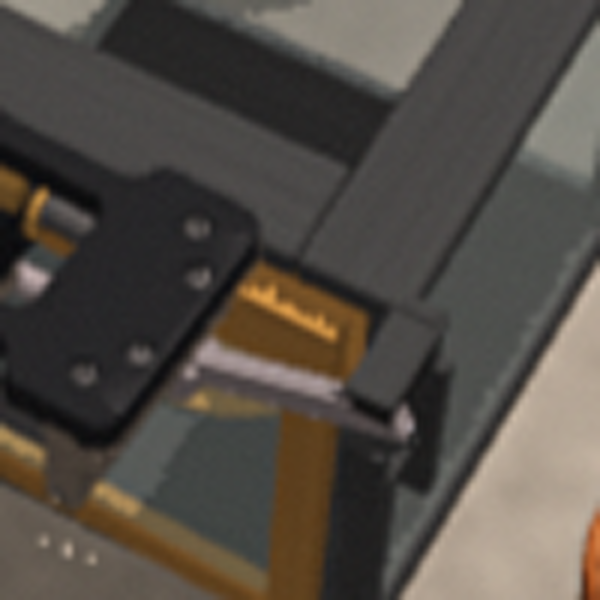

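View pics/t6.png

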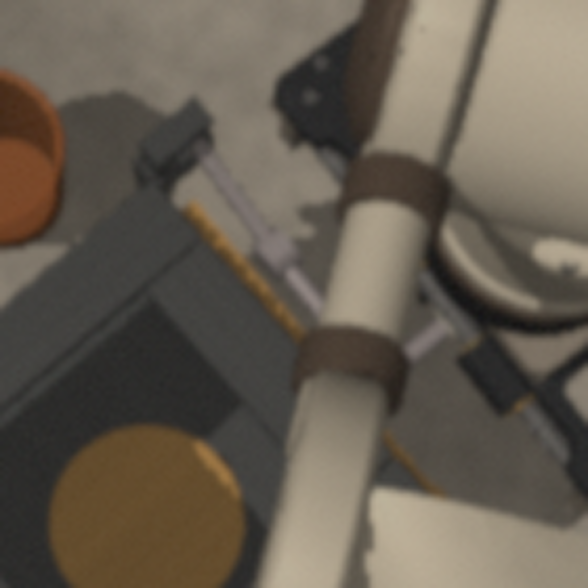

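```bash
python3 - <<'E'
from h import *
sh=-.0006; th=24.0/60
def go(phi,th,v):
    n,t=nt(phi); bot.line_to(ballpos(th,phi)-DZ+sh*t,rot(phi),max_speed=v)
for phi in (.05,.04,.03,.02,.01,.0):
    go(phi,th,.02)
    f=rd(3);n,t=nt(phi);print(round(phi,2),np.round([f@n,f@t,f[2]],2))
for phi in (.01,.02,.025,.03,.035):
    go(phi,th,.02)
    f=rd(3);n,t=nt(phi);print(round(phi,3),np.round([f@n,f@t,f[2]],2))
print(bot.current_clock(),bot.current_opening()*92)
E
```

```text
0.05 [-3.86  5.56  0.06]
0.04 [-3.22  4.31  0.5 ]
0.03 [-2.84  3.2  -0.23]
0.02 [-1.68  1.4   0.13]
0.01 [-0.91  0.26  0.34]
0.0 [-0.57 -0.11 -0.33]
0.01 [-0.67 -0.01  0.3 ]
0.02 [-0.94 -0.83  0.65]
0.025 [-2.31  0.72  0.35]
0.03 [-3.09  2.48  0.4 ]
0.035 [-3.46  3.54  0.44]
26.2083 25.332860713973687
```

```bash
python3 - <<'E'
from h import *
import pickle
S,T=pickle.load(open("cams.pkl","rb"));W=pickle.load(open("w.pkl","rb"))
a=cv2.resize(S["pixels"][240:310,335:405],None,fx=5.6,fy=5.6,interpolation=cv2.INTER_CUBIC)
b=cv2.resize(W["pixels"][120:220,460:560],None,fx=3.92,fy=3.92,interpolation=cv2.INTER_CUBIC)
cv2.imwrite("pics/c7.png",np.hstack([a,b]))
n,t=nt(0);H=BALL0-.067*n-.052*t;H[2]=.16
for lab,p in dict(rest53=H+.022*n+.165*t,rest65=H+.022*n+.177*t, lipfoot=H+.0285*n+.165*t).items():
    print(lab,np.round((proj(S,p)-[335,240])*5.6),np.round((proj(W,p)-[460,120])*3.92+[392,0]))
    for dz in(.0,.01,.02,.03,.04): print(dz,np.round((proj(S,p+[0,0,dz])-[335,240])*5.6),np.round((proj(W,p+[0,0,dz])-[460,120])*3.92+[392,0]))
E
```

```text
rest53 [211. 276.] [554. 183.]
0.0 [211. 276.] [554. 183.]
0.01 [213. 257.] [580. 191.]
0.02 [216. 237.] [607. 200.]
0.03 [219. 216.] [638. 209.]
0.04 [221. 195.] [670. 219.]
rest65 [253. 298.] [628. 183.]
0.0 [253. 298.] [628. 183.]
0.01 [256. 278.] [657. 191.]
0.02 [259. 258.] [688. 200.]
0.03 [262. 238.] [721. 209.]
0.04 [266. 217.] [757. 219.]
lipfoot [199. 296.] [549. 224.]
0.0 [199. 296.] [549. 224.]
0.01 [201. 277.] [575. 233.]
0.02 [203. 257.] [602. 243.]
0.03 [206. 236.] [632. 254.]
0.04 [209. 216.] [664. 266.]
```

View pics/c7.png

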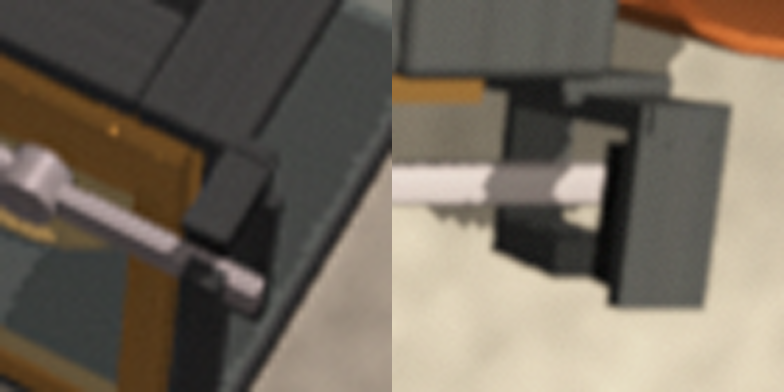

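```bash
python3 - <<'E'
from h import *
sh=-.0006
def go(phi,th,v):
    n,t=nt(phi); bot.line_to(ballpos(th,phi)-DZ+sh*t,rot(phi),max_speed=v)
go(.006,.4,.02); phi=.006
for mm in (24.0,24.5,25,25.4,25.8,26.2,26.6,27,27.4):
    th=mm/60; go(phi,th,.02); f=rd(4); n,t=nt(phi); r=resist(f,th)
    print(mm,np.round([f@n,f@t,f[2],r],2),np.round((bot.current_ee_pos()[2]+.019-ballpos(th,phi)[2])*1e3,2))
    if r>5: break
print(bot.current_clock())
cv2.imwrite("pics/s8.png",cv2.resize(bot.read_camera("scene")["pixels"][240:310,335:405],None,fx=8,fy=8,interpolation=cv2.INTER_CUBIC))
cv2.imwrite("pics/w8.png",bot.read_camera("wrist")["pixels"])
E
```

```text
24.0 [-1.04  0.01  0.4   0.48] -0.04
24.5 [-0.84 -0.83  0.6   0.78] 0.03
25 [-0.96 -1.83  1.7   2.19] 0.14
25.4 [-1.47 -2.55  3.08  3.92] 0.22
25.8 [-1.29 -2.79  4.15  5.25] 0.23
28.0583
```

View pics/s8.png

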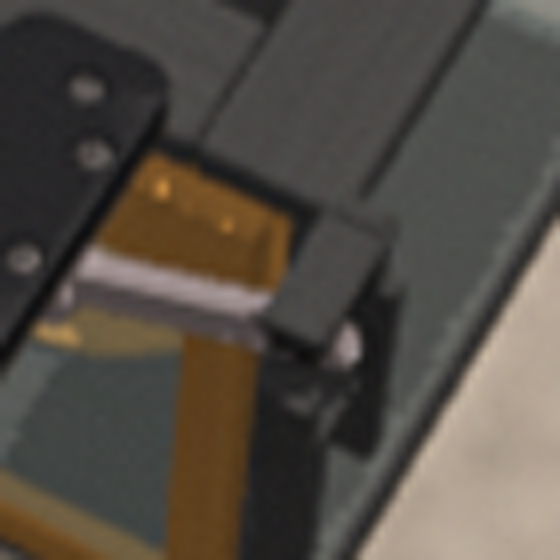

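View pics/w8.png

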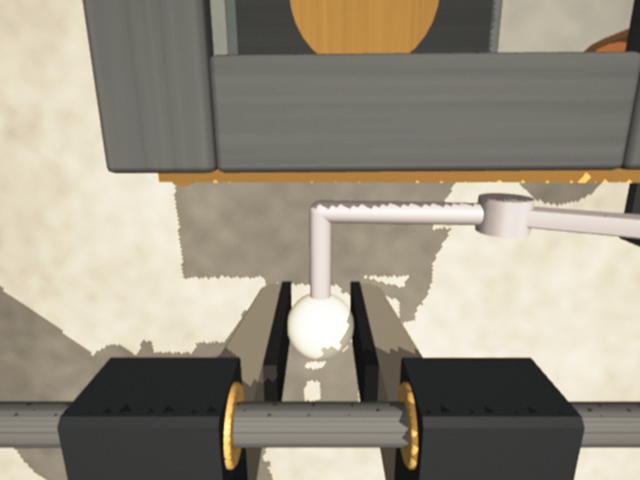

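```bash
python3 - <<'E'
from h import *
sh=-.0006
def go(phi,th,v):
    n,t=nt(phi); bot.line_to(ballpos(th,phi)-DZ+sh*t,rot(phi),max_speed=v)
phi=.006; mm=24.9
go(phi,mm/60,.02)
for k in range(14):
    f=rd(3); n,t=nt(phi); th=mm/60; tan=-(f@n*52-f@t*67)/84.8; r=resist(f,th,phi)
    print(round(phi,3),mm,np.round([f@n,f@t,f[2]],2),"open-resist",round(tan,2),"buf",round(r,2))
    if tan>4: break
    phi+=.008; go(phi,th,.02)
print(bot.current_clock()); np.save("phi.npy",phi)
E
```

```text
0.006 24.9 [-0.27 -2.03  2.32] open-resist -1.44 buf 2.95
0.014 24.9 [-1.98  0.87  2.22] open-resist 1.9 buf 2.6
0.022 24.9 [-2.04  1.3   2.65] open-resist 2.28 buf 3.09
0.03 24.9 [-2.86  3.52  1.67] open-resist 4.54 buf 1.73
29.3583
```

```bash
python3 - <<'E'
from h import *
import pickle
sh=-.0006
def go(phi,th,v):
    n,t=nt(phi); bot.line_to(ballpos(th,phi)-DZ+sh*t,rot(phi),max_speed=v)
out=[];ims=[]
for phi,mm in ((.0,24.3),(.05,24.3)):
    go(phi,mm/60,.02); f=rd(3); n,t=nt(phi); print(phi,"tan",round(-(f@n*52-f@t*67)/84.8,2),"buf",round(resist(f,mm/60,phi),2))
    W=bot.read_camera("wrist"); out.append(W); ims.append(W["pixels"][150:270,300:640])
    S=bot.read_camera("scene"); out.append(S)
pickle.dump(out,open("o9.pkl","wb"))
cv2.imwrite("pics/w9.png",cv2.resize(np.vstack(ims),None,fx=2.35,fy=2.35,interpolation=cv2.INTER_CUBIC))
cv2.imwrite("pics/s9.png",np.hstack([cv2.resize(out[i]["pixels"][255:305,345:395],None,fx=7.5,fy=7.5,interpolation=cv2.INTER_CUBIC) for i in(1,3)]))
print(bot.current_clock())
E
```

```text
0.0 tan 0.57 buf 1.01
0.05 tan 5.95 buf -0.11
30.2917
```

View pics/w9.png

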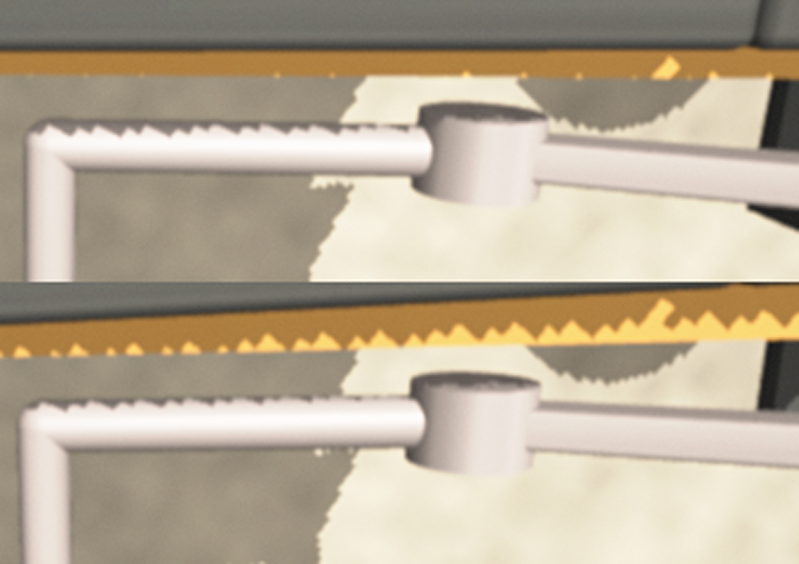

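View pics/s9.png

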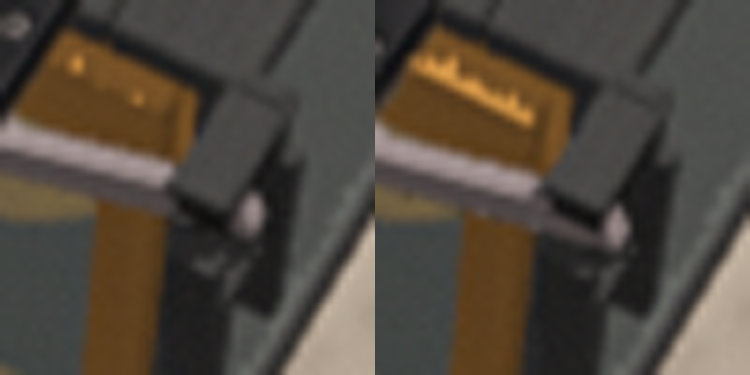

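```bash
cat >> h.py <<'E'
def go(phi,mm,v=.02,sh=-.0006):
    n,t=nt(phi); bot.line_to(ballpos(mm/60,phi)-DZ+sh*t,rot(phi),max_speed=v)
def st(phi,mm,k=3):
    f=rd(k); n,t=nt(phi); return -(f@n*52-f@t*67)/84.8, resist(f,mm/60,phi),f@n,f@t,f[2]
E
python3 - <<'E'
from h import *
phi=.035
go(phi,24.3)
for mm in (24.3,23.5,22.7,22,24.3,24.7,25.1,25.5,25.9):
    go(phi,mm); s=st(phi,mm); print(mm,np.round(s,2))
    if s[1]>5.5: break
print(bot.current_clock())
E
```

```text
24.3 [ 4.95  0.47 -3.06  3.88  0.6 ]
23.5 [ 5.38 -0.63 -3.25  4.28 -0.35]
22.7 [ 5.48 -0.52 -3.07  4.56 -0.31]
22 [ 5.53 -1.84 -2.57  5.01 -1.45]
24.3 [ 5.67  0.32 -3.65  4.35  0.5 ]
24.7 [ 4.98  0.51 -3.37  3.69  0.65]
25.1 [ 4.77  1.91 -3.39  3.41  1.82]
25.5 [ 4.88  3.3  -4.11  2.98  2.96]
25.9 [ 4.23  3.7  -3.91  2.32  3.27]
33.2667
```

```bash
python3 - <<'E'
from h import *
import pickle
S,T=pickle.load(open("cams.pkl","rb"));W=pickle.load(open("w.pkl","rb"))
n,t=nt(0);H=BALL0-.067*n-.052*t;H[2]=0
def loc(p): d=p-H; return np.round([d@n*1e3-22,d@t*1e3-112,d[2]*1e3],1)
s=lambda x,y:(335+x/5.6,240+y/5.6); w=lambda x,y:(460+(x-392)/3.92,120+y/3.92)
for lab,a,b in (("FL",(187,215),(618,305)),("FR",(228,240),(705,305)),("BL",(232,148),(637,102)),("BR",(275,162),(728,105))):
    p,e=tri(ray(S,*s(*a)),ray(W,*w(*b))); print(lab,loc(p),round(e*1e3,1))
C=-np.array(W["R"]).T@np.array(W["t"]); print("cam",loc(C))
print("tab proj",proj(S,BALL0+.085*t-[0,0,.024-.067]))
a=cv2.resize(S["pixels"][262:297,355:390],None,fx=11,fy=11,interpolation=cv2.INTER_LANCZOS4)
b=cv2.resize(W["pixels"][135:205,480:550],None,fx=5.5,fy=5.5,interpolation=cv2.INTER_LANCZOS4)
g=lambda i:np.clip(((i/255.)**.5)*255,0,255).astype(np.uint8)
cv2.imwrite("pics/c10.png",np.hstack([g(a),g(b)]))
def sc(p): return np.round((proj(S,p)-[355,262])*11)
def wc(p): return np.round((proj(W,p)-[480,135])*5.5+[385,0])
for nn in(6,):
  for tt in(48,58):
    for z in(.16,.17,.18,.19,.2): P=H+(.022+nn*1e-3)*n+(.112+tt*1e-3)*t+[0,0,z];print(nn,tt,z,sc(P),wc(P))
E
```

```text
FL [ 10.8  47.8 201.5] 2.8
FR [ 11.3  59.7 200.9] 1.7
BL [-15.6  48.2 195.9] 0.1
BR [-15.5  59.5 198.7] 0.3
cam [-33.7 -60.9 433.3]
tab proj [340.38067137 281.68897498]
6 48 0.16 [137. 319.] [452. 227.]
6 48 0.17 [142. 281.] [487. 240.]
6 48 0.18 [146. 242.] [524. 254.]
6 48 0.19 [151. 202.] [564. 269.]
6 48 0.2 [156. 161.] [607. 286.]
6 58 0.16 [207. 354.] [539. 227.]
6 58 0.17 [212. 316.] [577. 240.]
6 58 0.18 [217. 277.] [617. 254.]
6 58 0.19 [223. 237.] [661. 269.]
6 58 0.2 [228. 197.] [708. 286.]
```

View pics/c10.png

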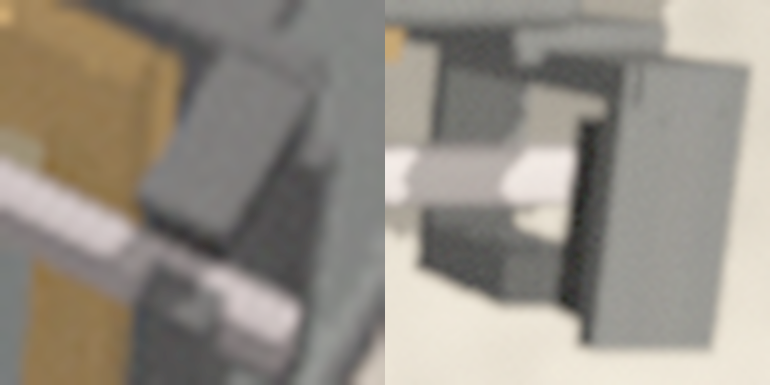

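```bash
python3 - <<'E'
from h import *
import pickle
o=pickle.load(open("o9.pkl","rb"))
n,t=nt(0);H=BALL0-.067*n-.052*t;H[2]=0
def loc(p): d=p-H; return np.round([d@n*1e3,d@t*1e3,d[2]*1e3],1)
px=lambda x,y,r:(300+x/2.35,150+(y-282*r)/2.35)
for lab,a,b,z in (("boss right-bottom",(530,203),(525,472),.155),("elbow outer top",(27,130),(22,412),.158),("boss topright",(547,115),(541,381),.166)):
    A=onz(o[0],*px(*a,0),z);B=onz(o[2],*px(*b,1),z);print(lab,loc(A),loc(B),"dphi",np.arctan2(*(A-H)[1::-1])-np.arctan2(*(B-H)[1::-1]))
# lantern edge control: dark/brass line at z .19
A=onz(o[0],*px(740,47,0),.19);B=onz(o[2],*px(740,286,1),.19);print("lantern edge n",loc(A),loc(B))
print(bot.current_ft_torque(),bot.current_contact_force(),bot.current_ee_pos())
E
```

```text
boss right-bottom [ 32.  122.5 155. ] [ 34.8 121.8 155. ] dphi 0.0230040597601624
elbow outer top [ 19.6  43.8 158. ] [ 20.6  43.7 158. ] dphi 0.019456957574429945
boss topright [ 15.8 117.8 166. ] [ 18.2 117.8 166. ] dphi 0.01997728379195729
lantern edge n [  3.1 127.  190. ] [  3.3 128.  190. ]
[ 0.93013192 -0.08096262 -0.03616747] [-0.642647    6.23163903  3.86480307] [ 0.65470884 -0.05396527  0.1365906 ]
```

```bash
python3 - <<'E'
from h import *
import pickle
o=pickle.load(open("o9.pkl","rb"))
W=o[0];S=o[1];n,t=nt(0);H=BALL0-.067*n-.052*t;H[2]=0
def P(nn,r,up,th): # point on lever: r along bar direction(+ toward catch), up perpendicular
    return H+nn*1e-3*n+(112+r*np.cos(th)-up*np.sin(th))*1e-3*t+np.array([0,0,.160+(r*np.sin(th)+up*np.cos(th))*1e-3])
for th in(.3,.34,.37,.4,.43):
    print(th,"ball",np.round(proj(W,P(67,-60,22,th)),1),"elbow",np.round(proj(W,P(22,-60,22,th)),1),"bossfront",np.round(proj(W,P(27,0,0,th)),1),"tip S",np.round(proj(S,P(22,65,0,th)),1))
cv2.imwrite("pics/w11.png",cv2.resize(W["pixels"][190:370,270:530],None,fx=3,fy=3,interpolation=cv2.INTER_CUBIC))
cv2.imwrite("pics/s11.png",cv2.resize(S["pixels"][262:297,355:390],None,fx=16,fy=16,interpolation=cv2.INTER_CUBIC))
E
```

```text
0.3 ball [323.7 332.9] elbow [323.9 215.3] bossfront [504.1 226.8] tip S [379.4 285.5]
0.34 ball [323.5 329.5] elbow [323.6 213.6] bossfront [504.1 226.8] tip S [379.  284.3]
0.37 ball [323.4 327.1] elbow [323.6 212.3] bossfront [504.1 226.8] tip S [378.6 283.4]
0.4 ball [323.6 324.7] elbow [323.8 211.1] bossfront [504.1 226.8] tip S [378.3 282.5]
0.43 ball [323.9 322.4] elbow [324.1 210. ] bossfront [504.1 226.8] tip S [377.8 281.6]
```

View pics/w11.png

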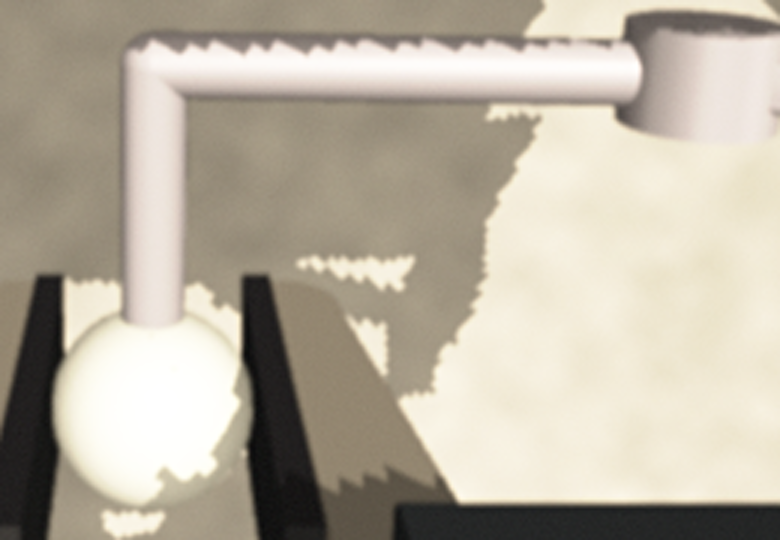

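View pics/s11.png

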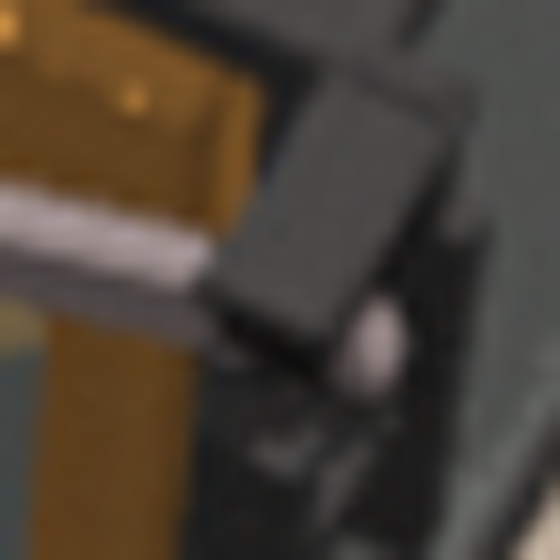

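```bash
python3 - <<'E'
from h import *
import pickle
W=pickle.load(open("w.pkl","rb"))
p0=np.array([.65842,-.05011,.26312]);R0=Ro.from_rotvec(rot(0)).as_matrix()
Rc=np.array(W["R"]).T; C=-Rc@np.array(W["t"])
Rtc=R0.T@Rc; ptc=R0.T@(C-p0); print(ptc,Rtc[:,2])
n,t=nt(0);H=BALL0-.067*n-.052*t;H[2]=0
catch=H+.025*n+.165*t+np.array([0,0,.18])
for e in(20,30,40,50):
  for d in(.22,.28):
   for yaw in(0,.3,-.3):
    e_=np.radians(e); nn=n*np.cos(yaw)+t*np.sin(yaw)
    fwd=-nn*np.cos(e_)-np.array([0,0,np.sin(e_)]); x=np.cross(fwd,[0,0,1.]);x/=np.linalg.norm(x); 
    Rcam=np.c_[x,np.cross(fwd,x),fwd]; Cc=catch-d*fwd
    Rt=Rcam@Rtc.T; pt=Cc-Rt@ptc; q=bot.inverse_kinematics(pt,Ro.from_matrix(Rt).as_rotvec())
    if q is not None: print(e,d,yaw,np.round(pt,3),np.round(Rt[:,2],2),np.round(q,2), "tcp rel catch n,t", np.round([(pt-catch)@n,(pt-catch)@t],3))
E
```

```text
[-1.11824987e-04 -7.95322691e-02 -1.70218349e-01] [-5.33611885e-04  2.80009136e-01  9.59997187e-01]
30 0.22 -0.3 [0.735 0.016 0.172] [-0.38  0.89 -0.24] [-0.44  1.42  0.26  1.11  2.34 -0.41] tcp rel catch n,t [ 0.042 -0.013]
40 0.22 -0.3 [0.735 0.015 0.18 ] [-0.36  0.84 -0.4 ] [-0.43  1.28  0.4   0.92  2.25 -0.53] tcp rel catch n,t [ 0.043 -0.013]
50 0.22 -0.3 [0.735 0.016 0.188] [-0.33  0.77 -0.56] [-0.41  1.14  0.52  0.76  2.15 -0.6 ] tcp rel catch n,t [ 0.042 -0.013]
50 0.28 -0.3 [ 0.75  -0.02   0.234] [-0.33  0.77 -0.56] [-0.44  1.25  0.24  0.83  2.29 -0.48] tcp rel catch n,t [ 0.079 -0.024]
```

```bash
python3 - <<'E'
from h import *
import pickle
go(.0,24.0,.05); go(0,12,.06); go(0,0.5,.06); bot.set_gripper(.54,8)
bot.line_to(ballpos(0,0)-DZ+[0,0,.11],rot(0),max_speed=.15)
W=pickle.load(open("w.pkl","rb"))
p0=np.array([.65842,-.05011,.26312]);R0=Ro.from_rotvec(rot(0)).as_matrix()
Rc=np.array(W["R"]).T; C=-Rc@np.array(W["t"])
Rtc=R0.T@Rc; ptc=R0.T@(C-p0)
n,t=nt(0);H=BALL0-.067*n-.052*t;H[2]=0
catch=H+.025*n+.165*t+np.array([0,0,.18])
e_=np.radians(50);yaw=-.3;d=.28; nn=n*np.cos(yaw)+t*np.sin(yaw)
fwd=-nn*np.cos(e_)-np.array([0,0,np.sin(e_)]); x=np.cross(fwd,[0,0,1.]);x/=np.linalg.norm(x)
Rcam=np.c_[x,np.cross(fwd,x),fwd]; Cc=catch-d*fwd
Rt=Rcam@Rtc.T; pt=Cc-Rt@ptc
bot.goto(pt,Ro.from_matrix(Rt).as_rotvec())
V=bot.read_camera("wrist");pickle.dump(V,open("v.pkl","wb"));cv2.imwrite("pics/v1.png",V["pixels"]);print(proj(V,catch),bot.current_clock())
E
```

```text
[319.9594574  237.94463846] 36.725
```

View pics/v1.png

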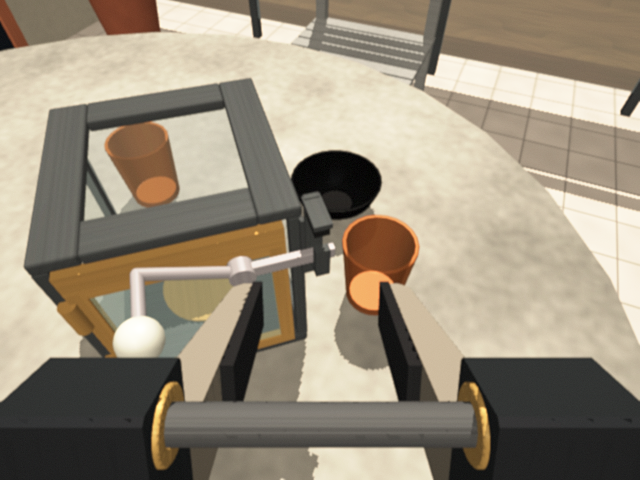

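```bash
python3 - <<'E'
from h import *
import pickle
V=pickle.load(open("v.pkl","rb"))
n,t=nt(0);H=BALL0-.067*n-.052*t;H[2]=0
x0,y0,k=275,175,5.5
a=cv2.resize(V["pixels"][y0:y0+109,x0:x0+100],None,fx=k,fy=k,interpolation=cv2.INTER_CUBIC)
a=np.clip(((a/255.)**.6)*255,0,255).astype(np.uint8)
cv2.imwrite("pics/v2.png",a)
def P(nn,tt,z): return H+nn*1e-3*n+(112+tt)*1e-3*t+np.array([0,0,z*1e-3])
for nn in(25,28.5,33):
  for tt in(48,58):
    print(nn,tt,[tuple(np.round((proj(V,P(nn,tt,z))-[x0,y0])*k).astype(int)) for z in(155,165,175,185,195,201)])
print("tip",[(np.round((proj(V,P(22,65,z))-[x0,y0])*k)) for z in(155,165)])
E
```

```text
25 48 [(np.int64(209), np.int64(483)), (np.int64(208), np.int64(434)), (np.int64(207), np.int64(382)), (np.int64(206), np.int64(328)), (np.int64(205), np.int64(271)), (np.int64(204), np.int64(235))]
25 58 [(np.int64(285), np.int64(464)), (np.int64(286), np.int64(415)), (np.int64(287), np.int64(364)), (np.int64(288), np.int64(309)), (np.int64(290), np.int64(252)), (np.int64(290), np.int64(216))]
28.5 48 [(np.int64(217), np.int64(504)), (np.int64(216), np.int64(456)), (np.int64(215), np.int64(405)), (np.int64(215), np.int64(350)), (np.int64(214), np.int64(293)), (np.int64(213), np.int64(257))]
28.5 58 [(np.int64(293), np.int64(485)), (np.int64(295), np.int64(437)), (np.int64(296), np.int64(385)), (np.int64(297), np.int64(331)), (np.int64(299), np.int64(274)), (np.int64(300), np.int64(238))]
33 48 [(np.int64(227), np.int64(532)), (np.int64(227), np.int64(484)), (np.int64(226), np.int64(433)), (np.int64(226), np.int64(380)), (np.int64(226), np.int64(323)), (np.int64(225), np.int64(287))]
33 58 [(np.int64(304), np.int64(513)), (np.int64(306), np.int64(465)), (np.int64(308), np.int64(414)), (np.int64(310), np.int64(360)), (np.int64(311), np.int64(303)), (np.int64(313), np.int64(267))]
tip [array([330., 433.]), array([332., 384.])]
```

View pics/v2.png

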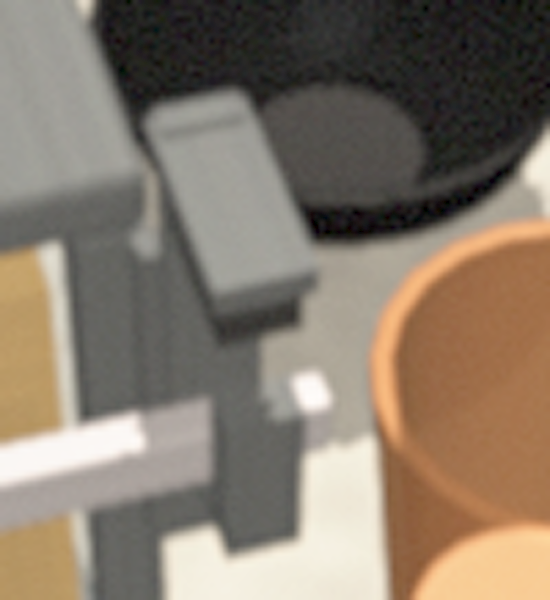

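```bash
python3 - <<'E'
from h import *
import pickle
V=pickle.load(open("v.pkl","rb"))
x0,y0,k=295,220,12
g=V["pixels"][y0:y0+60,x0:x0+50].astype(float)
g=np.clip((g-40)/(130-40),0,1)*255
cv2.imwrite("pics/v3.png",cv2.resize(g.astype(np.uint8),None,fx=k,fy=10,interpolation=cv2.INTER_NEAREST))
print(V["pixels"][228:275:1,318].tolist()[0:0])
for c in(312,317,319,321,325,328): print(c,[int(v) for v in V["pixels"][230:276,c].mean(1)])
E
```

```text
[]
312 [29, 35, 36, 42, 46, 50, 54, 51, 54, 54, 51, 54, 53, 54, 52, 54, 62, 87, 108, 115, 115, 117, 120, 123, 122, 113, 110, 111, 113, 112, 109, 103, 84, 58, 49, 46, 46, 47, 49, 56, 105, 173, 215, 225, 224, 224]
317 [50, 43, 30, 21, 19, 20, 26, 36, 48, 52, 52, 53, 54, 53, 55, 54, 56, 57, 56, 55, 56, 56, 57, 55, 51, 54, 54, 53, 51, 52, 52, 52, 52, 53, 54, 50, 53, 49, 53, 53, 53, 48, 50, 45, 52, 92]
319 [47, 38, 24, 23, 19, 22, 29, 41, 50, 53, 50, 48, 53, 54, 55, 56, 54, 55, 58, 54, 56, 55, 53, 52, 53, 51, 51, 52, 51, 52, 51, 51, 50, 51, 51, 53, 51, 51, 50, 51, 51, 52, 51, 50, 69, 124]
321 [45, 30, 22, 20, 21, 27, 38, 51, 57, 55, 58, 57, 58, 57, 58, 62, 62, 63, 59, 57, 56, 55, 54, 51, 51, 53, 53, 53, 53, 53, 53, 53, 53, 52, 53, 51, 51, 53, 52, 52, 53, 53, 48, 52, 94, 164]
325 [31, 22, 20, 21, 35, 73, 104, 119, 117, 116, 118, 119, 118, 118, 119, 119, 120, 114, 111, 113, 103, 79, 60, 52, 52, 52, 53, 52, 52, 53, 53, 53, 52, 54, 54, 52, 55, 52, 53, 52, 52, 51, 54, 97, 169, 217]
328 [27, 23, 22, 33, 59, 96, 118, 121, 120, 117, 117, 119, 133, 165, 190, 186, 166, 145, 128, 112, 90, 64, 50, 48, 50, 49, 49, 50, 52, 53, 54, 53, 55, 56, 56, 55, 58, 58, 59, 60, 58, 62, 86, 148, 203, 224]
```

View pics/v3.png

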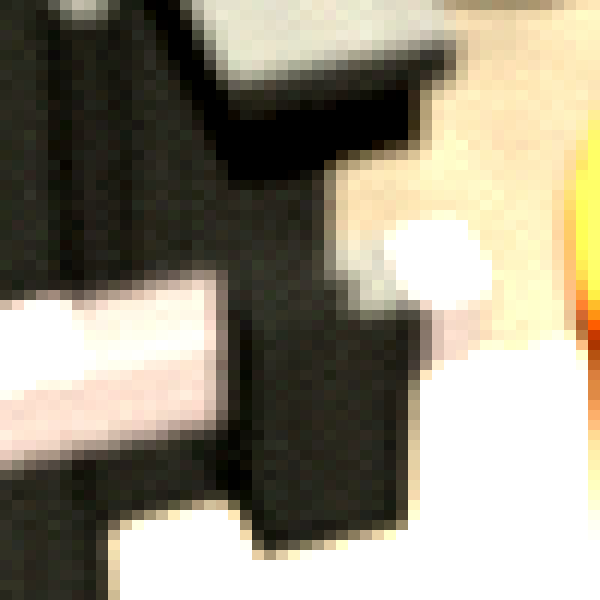

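```bash
python3 - <<'E'
from h import *
bot.goto(ballpos(0,0)-DZ+[0,0,.09],rot(0))
n,t=nt(0)
bot.line_to(ballpos(0,0)-DZ-.0006*t,rot(0),max_speed=.12); bot.hold(.15)
f=[]
for _ in range(5): f.append(bot.current_contact_force()); bot.hold(.02)
np.save("f0.npy",np.mean(f,0)); print(np.round(f,1))
bot.set_gripper(0,20); print(np.round(st(0,0),2),bot.current_opening()*92)
for mm in (6,12,18,23.5): go(.004,mm,.05); print(mm,np.round(st(0,mm,2),2))
print(bot.current_clock())
E
```

```text
[[ 0.7  0.4  0.4]
 [-0.7  0.   1. ]
 [-0.5 -0.4 -0.9]
 [ 0.2  0.7  0.4]
 [ 0.5  0.6  0.3]]
[-0.16  0.6  -0.03 -0.22  0.61] 24.22104646502184
6 [-0.3   0.2   0.07 -0.33  0.26]
12 [-0.84 -0.05  0.28 -0.85  0.09]
18 [-0.15 -0.3  -0.37 -0.48 -0.23]
23.5 [-0.96 -0.58  0.45 -0.86 -0.52]
40.6583
```

```bash
python3 - <<'E'
from h import *
phi=.004; mm=24.5
while mm<27.2:
    go(phi,mm,.03); s=st(phi,mm,2); print(round(mm,2),np.round(s,2))
    if s[1]>6.5: break
    mm+=.35
np.save("mm.npy",mm); print(bot.current_clock())
E
```

```text
24.5 [-1.02  0.91 -0.35 -1.57  0.67]
24.85 [-0.3   2.17 -0.97 -1.14  1.73]
25.2 [-0.58  3.27 -0.81 -1.36  2.62]
25.55 [-0.26  3.76 -1.27 -1.32  3.03]
25.9 [-0.82  6.13 -0.99 -1.81  4.95]
26.25 [-0.75  6.17 -1.49 -2.1   4.95]
26.6 [-0.45  7.2  -1.87 -2.03  5.81]
42.6417
```

```bash
python3 - <<'E'
from h import *
mm=float(np.load("mm.npy")); phi=.004
for phi in (.016,.024,.032,.040,.048):
    go(phi,mm,.03); s=st(phi,mm,2); lat=s[0]*.515; v=.9*s[1]
    print(round(phi,3),np.round(s,2),"bar",round(np.hypot(lat,v),1))
    if np.hypot(lat,v)>8.5 : break
np.save("phi.npy",phi); print(bot.current_clock())
E
```

```text
0.016 [ 1.64  7.44 -3.7  -0.79  6.12] bar 6.7
0.024 [ 4.07  7.49 -4.85  1.39  6.37] bar 7.1
0.032 [ 3.71  6.66 -4.28  1.37  5.67] bar 6.3
0.04 [ 4.54  6.41 -4.48  2.27  5.55] bar 6.2
0.048 [ 3.79  6.61 -3.56  2.03  5.69] bar 6.3
44.0583
```

```bash
python3 - <<'E'
from h import *
mm=float(np.load("mm.npy")); phi=float(np.load("phi.npy"))
while phi<.19:
    phi+=.012
    go(phi,mm,.03); s=st(phi,mm,2); lat=s[0]*.515; v=.9*s[1]
    print(round(phi,3),np.round(s,2),"bar",round(np.hypot(lat,v),1))
    if np.hypot(lat,v)>8.5 : break
np.save("phi.npy",phi); print(bot.current_clock())
E
```

```text
0.06 [ 3.52  6.05 -3.63  1.63  5.19] bar 5.7
0.072 [ 3.75  6.39 -4.01  1.64  5.47] bar 6.1
0.084 [ 2.91  6.41 -3.35  1.08  5.44] bar 6.0
0.096 [ 0.51 -0.31  0.54  1.07 -0.16] bar 0.4
0.108 [-0.4  -0.17  1.45  0.62 -0.09] bar 0.3
0.12 [-0.33 -0.52  0.01 -0.42 -0.47] bar 0.5
0.132 [-0.54  0.42  1.27  0.3   0.38] bar 0.5
0.144 [-0.39 -0.56  0.08 -0.43 -0.5 ] bar 0.5
0.156 [-0.38  0.12  0.76  0.1   0.11] bar 0.2
0.168 [-0.2   0.15  0.33 -0.    0.12] bar 0.2
0.18 [-0.69  0.15  0.99 -0.1   0.12] bar 0.4
0.192 [-0.35 -0.34  0.92  0.28 -0.26] bar 0.4
47.4583
```

```bash
python3 - <<'E'
from h import *
mm=float(np.load("mm.npy")); phi=float(np.load("phi.npy"))
while phi<1.47:
    phi+=.107
    go(phi,mm,.055); f=np.array(bot.current_contact_force())-np.load("f0.npy"); print(round(phi,2),np.round(f,1))
    if np.linalg.norm(f)>15: break
np.save("phi.npy",phi); print(bot.current_clock(),bot.current_opening()*92)
cv2.imwrite("pics/s12.png",bot.read_camera("scene")["pixels"]);cv2.imwrite("pics/w12.png",bot.read_camera("wrist")["pixels"])
E
```

```text
0.3 [-0.  -0.3 -0.7]
0.41 [ 1.3 -1.4 -0.6]
0.51 [ 1.6 -1.7 -0.4]
0.62 [ 1.3 -2.2 -0.7]
0.73 [ 1.5 -2.7  0.3]
0.83 [ 1.2 -4.  -1. ]
0.94 [ 1.7 -3.4 -0.6]
1.05 [ 2.  -4.6  0.4]
1.16 [ 1.3 -5.2 -1.1]
1.26 [ 0.3 -5.8 -1.1]
1.37 [ 0.3 -6.3 -0.5]
1.48 [-0.8 -5.7  0.3]
51.1583 24.545292048201087
```

View pics/s12.png

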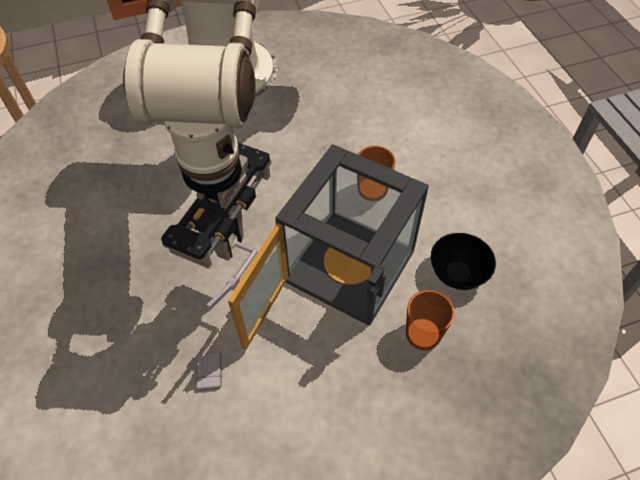

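View pics/w12.png

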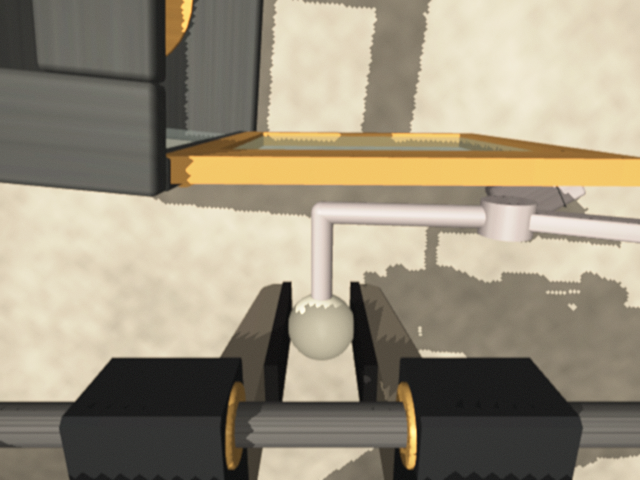

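The scene shows the door open nearly square, with its free edge at about (240,320). The wrist view has the ball still centred between the pads at (320,325). Next: ease the ball up, release, and retreat.

```bash
python3 - <<'E'
from h import *
phi=float(np.load("phi.npy"))
go(phi,12,.06); go(phi,.3,.06); bot.set_gripper(.54,8)
p=bot.current_ee_pos(); bot.line_to(p+np.array([0,0,.09]),max_speed=.15); bot.hold(.1)
print(bot.current_clock(),np.round(bot.current_contact_force(),2))
S=bot.read_camera("scene");cv2.imwrite("pics/s13.png",S["pixels"]);W=bot.read_camera("wrist");cv2.imwrite("pics/w13.png",W["pixels"])
print("ball expected",proj(W,ballpos(0,phi)))
E
```

```text
53.4167 [ 0.05 -0.18  0.44]
ball expected [324.3249223  251.84314149]
```

View pics/s13.png

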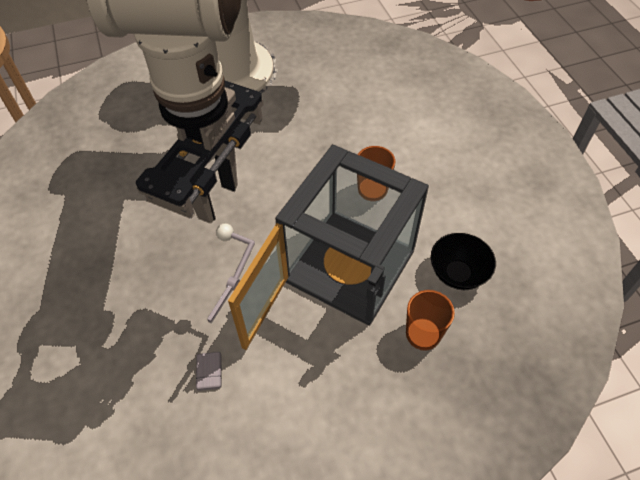

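View pics/w13.png

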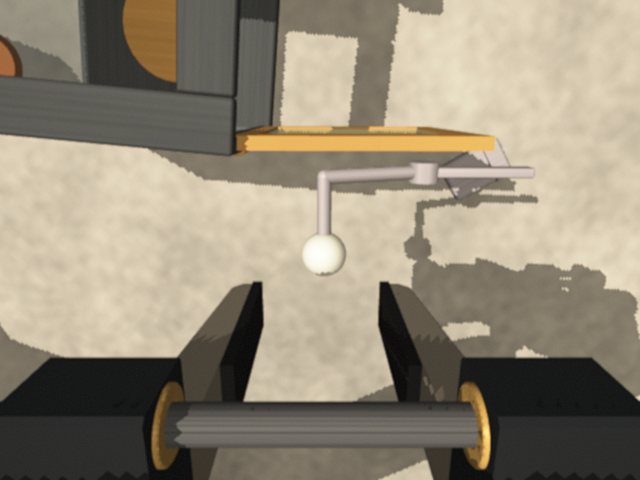

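```bash
python3 -c "
from workcell import bot
bot.job_done(); print(bot.current_clock())"
```

```text
the job is handed in; nothing more can be done
the job is handed in; nothing more can be done
```

The lantern door is open about 1.48 rad (85°), the latch bar is back at rest, and I handed the job in at about 53.5 s of the 61 s allowed. No verdict is reported.

**What I did:** I pinched the ball from above, eased it down until the bar met the buffer (about 24.6 mm of ball travel), and swung the door open along its arc. I then brought the ball back up, released it and lifted clear.

**First pull failed:** With the bar just at the buffer, the door stopped at about 0.02 rad with the bar still against the lip, which disagrees with the stated 3 mm of clearance. It happened on several slow pulls, up to about 4.5 N at the bar by my estimate. I let the bar down, released the ball and looked at the catch with the wrist camera. It looked as if the tilted bar reaches the buffer before its inner end clears the lip.

**Second try:** I gripped again, raised the bar to about 6–7 N estimated on the buffer, and drew it out at about 6–7 N combined. That is more buffer force than "just meets", but below the 10 N guide and the 12 N limit. These forces are worked out from the wrist readings, not measured at the bar. Past 0.09 rad it ran free, and I kept the swing slow, well under 1 rad/s.

**Last checks:**
- **Ball:** it was seen within 2 px of where it should be with the lever at rest and the door at 1.48 rad.
- **Bar and door:** the bar looked level and the door stood nearly square.
- **Bystanders:** the bowl, lighter case and tumblers looked unmoved by eye.
- **Robot:** wrist force was about zero and nothing was touching.

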